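# Gauge two slotted guide shoes and reject the tight one

### The job

One of the two slotted guide shoes in the two-bay nest has a slot that is too tight. Draw the feeler gauge out of its holder by the blade, lay it flat on the bench, take it again by the handle, and gently try its blade in the slot of the left-hand shoe first and then of the right-hand shoe (left and right as the robot sees them): either it slides in up to the line scribed across the blade, or it jams at the mouth. Then lay the gauge flat on the bench, set the shoe in which it jammed upright in the shallow steel reject tray, and leave the other shoe standing in its bay.

Things in the scene. Friction and masses are not known exactly. Their poses are not given: they have to be found in the camera images.
- gauge: Loose feeler gauge, 150 g. Origin: centre of handle's underside; x to the blade tip, z up. Grey handle 75 x 26 x 20 mm (x +-37.5, z 0-20 mm); steel blade 24 wide, 6 thick (x 37.5-122.5, z 7-13 mm), line scribed 60 mm from its tip. Starts in the holder, underside 10 mm above the bench, 73 mm of blade standing out level, handle out of reach. On the bench it rests on the handle, level.
- gauge_tip (a point): Centre of the end face of the gauge's blade, 122.5 mm ahead of the gauge's origin and 10 mm above its underside.
- holder: Fixed grey roofed holder, 96 x 42 x 39 mm. Origin on the bench below the gauge's starting origin; x is the way the gauge is drawn out, within 0.2 rad of the robot's left. Open only at +x (mouth 49 mm from origin). Pocket floor 10 mm above the bench, play 2 mm at each side of the handle, 4 mm above it. Drawn 90 mm, the handle is clear.
- nest: Fixed dark nest, 102 mm deep, 196 wide: base plate 6 mm thick, back stop 30 mm high, ribs 14 mm high beside the bays. Origin on the bench midway between the bays; x away from the robot (into the slots), y left. Bays centred at y = +55 mm (left) and -55 mm (right), x = 0. Shoes stand in them parallel to the nest, about 1 mm from the back stop, 2 mm play to the ribs.
- shoe_wide: Shoe whose slot the blade fits: loose aluminium block 80 x 50 x 46 mm (x, y, z), 0.4 kg. Origin: centre of its underside; axes as the nest's. Level slot in its front (-x) face, 38 mm wide, 10 mm high, 72 mm deep, centred 22 mm above the underside. Stands in the left or the right bay, underside 6 mm above the bench.
- shoe_tight: Shoe that is too tight: outwardly the same block, 80 x 50 x 46 mm, 0.4 kg, same origin and axes, but its slot is only 3 mm high (38 mm wide, centred 22 mm above the underside), so the 6 mm blade jams at the mouth. Stands in the other bay, underside 6 mm above the bench.
- shoe_wide_mouth (a point): Middle of the slot's mouth in the front face of the wide shoe: 40 mm in front (-x) of its origin, 22 mm above its underside.
- shoe_tight_mouth (a point): Middle of the slot's mouth in the front face of the tight shoe: 40 mm in front (-x) of its origin, 22 mm above its underside.
- reject_tray: Fixed shallow open steel tray to the right of the nest, 140 x 105 x 18 mm (x, y, z), walls and floor 4 mm. Origin: centre of its underside, on the bench. A shoe fits in upright with its long side along the tray's x.
Not all that is in view belongs to the job. What is shaped like the holder but black is not meant.

How it is judged (in metres and radians):
On the way, in this order (a step that is already met when the one before it is completed fails the run):
1. the gauge is out of the holder and lies flat on the bench, let go (height (world z) of gauge below 0.004 m and angle between gauge's own z axis and vertical below 0.08 rad and contact force between the fingers and gauge below 0.05 N and x of gauge in the frame of holder above 0.08 m), for 0.1 s.
2. the left-hand shoe is tested: the blade is 55 mm or more inside the wide slot, or pressed (over 1 N) into the mouth of the tight one (((y of shoe_wide in the frame of nest above 0 m and x of gauge_tip in the frame of shoe_wide_mouth above 0.055 m and y of gauge_tip in the frame of shoe_wide_mouth between -0.012 and 0.012 m and z of gauge_tip in the frame of shoe_wide_mouth between -0.005 and 0.005 m) or (y of shoe_tight in the frame of nest above 0 m and contact force between gauge and shoe_tight above 1 N and x of gauge_tip in the frame of shoe_tight_mouth between -0.004 and 0.012 m and y of gauge_tip in the frame of shoe_tight_mouth between -0.014 and 0.014 m and z of gauge_tip in the frame of shoe_tight_mouth between -0.006 and 0.006 m and angle between the x axis of gauge and the x axis of shoe_tight, either way round below 0.2 rad))), for 0.05 s.
3. the right-hand shoe is tested in the same way (((y of shoe_wide in the frame of nest below 0 m and x of gauge_tip in the frame of shoe_wide_mouth above 0.055 m and y of gauge_tip in the frame of shoe_wide_mouth between -0.012 and 0.012 m and z of gauge_tip in the frame of shoe_wide_mouth between -0.005 and 0.005 m) or (y of shoe_tight in the frame of nest below 0 m and contact force between gauge and shoe_tight above 1 N and x of gauge_tip in the frame of shoe_tight_mouth between -0.004 and 0.012 m and y of gauge_tip in the frame of shoe_tight_mouth between -0.014 and 0.014 m and z of gauge_tip in the frame of shoe_tight_mouth between -0.006 and 0.006 m and angle between the x axis of gauge and the x axis of shoe_tight, either way round below 0.2 rad))), for 0.05 s.
At the end, for the whole second after the job is handed in: The gauge lies flat on the bench (handle within 4 mm of the bench, level within 0.08 rad), the tight shoe stands upright on the floor of the reject tray (inside its walls, tilt under 0.1 rad), the wide shoe stands upright in its bay (within 20 mm front to back, 15 mm sideways), all at rest (height (world z) of gauge below 0.004 m and angle between gauge's own z axis and vertical below 0.08 rad and linear speed of each of gauge, shoe_tight below 0.02 m/s and x of shoe_tight in the frame of reject_tray between -0.05 and 0.05 m and y of shoe_tight in the frame of reject_tray between -0.045 and 0.045 m and height (world z) of shoe_tight below 0.01 m and angle between each of shoe_tight, shoe_wide's own z axis and vertical below 0.1 rad and x of shoe_wide in the frame of nest between -0.02 and 0.02 m and height (world z) of shoe_wide below 0.012 m and (y of shoe_wide in the frame of nest between 0.04 and 0.07 m or y of shoe_wide in the frame of nest between -0.07 and -0.04 m)); the robot touches nothing.
It fails at once if the gauge is forced against a shoe with more than 40 N (not gentle) (contact force between gauge and shoe_wide above 40 N or contact force between gauge and shoe_tight above 40 N).
It also fails if it takes over 72 s, if anything falls off the work surface, if the arm or the gripper's body presses on something with over 40 N, if the wrist force passes 120 N, or if a joint passes its speed limit or range.

### The arm

A 7-joint arm with a two-finger parallel gripper is mounted at the origin on a cart in front of the work surface, level with it; the furniture and walls round the work are solid. World frame = base frame: x ahead of the robot, y to its left, z up, the work surface at z = 0. Lengths are in m, angles in degrees, forces in N, time in s.
With the tool pointing down it reaches from about 0.425 to 0.875 m from the base axis. Payload 4.7 kg.
Tool frame: the origin (TCP) lies midway between the tips of the shut fingers; the grasp point (between the pads) lies 19 mm behind it; z points along the fingers, y is the line along which they close (so a half turn about z gives the same grasp; the last joint's range is limited). The gripper opens to 87 mm and grips with 3 to 60 N. Pads are 19 mm wide; open, the fingers measure 117 mm over their backs; the gripper's body (75 mm by 190 mm) begins 51 mm behind the grasp point.
Start: joints at [76.897, 18.392, -4.016, 83.108, 1.295, 78.541, -3.26], TCP at [0.156, -0.631, 0.223] pointing down, gripper open.
Joint ranges: [-163.93, 163.93], [-17.29, 119.83], [-79.2, 71.16], [3.27, 140.29], [-89.18, 269.18], [5.43, 117.66], [-154.24, 154.24]. Speed limits (degrees/s): [147.25, 147.25, 180, 180, 180, 180, 180].

### API

Orientations are given as [roll, pitch, yaw] about the fixed x, y, z axes, in that order (R = Rz(yaw) Ry(pitch) Rx(roll)).
In Python, from cell import env gives the robot as it stands. The module is installed in compiled form; this text tells all that it offers.
- The arm moves only by the tool step_arm, never from a script. Its argument "rows" is a list of rows, each an object with "angular": the turn, a rotation vector about the tool's x, y, z in units of pi rad (1.0 is pi rad), a list of three; "slide": the shift along the tool's x, y, z in units of 500 mm (1.0 is 500 mm), a list of three; "jaw": the opening, from 0 (shut) to 1 (fully open). A call has 1 to 10 rows; each row shifts and turns the commanded pose from where the row before left it, along the tool's axes as they then stand; what a row does not reach is not made up. A row lasts 1/8 s, in which the tool goes at most 62.5 mm and 10.7 degrees, less where a joint would pass 70% of its speed; a pose out of reach is approached as far as the arm can. A call with a number of a shift or a turn outside -1 to 1 is refused whole. A call with a gripper value outside its range is refused whole. The fingers move at their own pace and stop on an object; "newtons" is the grip in N (left out, the last holds). Time passes only in rows, so rows that do not move let the fingers close. It gives the time, the measured TCP pose, the force, the opening and the grip force at its end, in the units of the state.
- env.get_obs(): the state, without advancing time (a new reading comes with each control period).
- env.read_camera(name): name is "scene" or "top" or "wrist"; returns the picture (384x512x3 uint8, red, green, blue); there is no depth.
- env.camera_info(name): a dict with "fx", "fy", "cx", "cy" (pixels), "k1" (the pictures are not rectified: a ray, as slopes to the right and down, at radius r is drawn at 1 + k1 r^2 times it, then the intrinsics apply), "R" (3x3) and "t" (3): a world point X has camera coordinates R X + t. Camera axes: x right, y down, z forward; pixel columns grow to the right and rows downward; lengths in m; the calibration is good to about 2 mm. A picture is of the moment at which its call begins: read the wrist's pose just before it. camera_info takes no time and is no camera call; for the wrist camera it gives the pose at the moment of the call.
- env.sign_off(): hands the job in; it is judged then, once.
The state is a dict: "time_s": time; "qpos": joint angles; "joint_velocities": joint speeds; "effort": joint torques, N m; "tool_pos": TCP position; "tool_rot": TCP orientation; "force": force on the tool from outside, world axes, zero at the start; "wrist_torque": the same for the moment, N m; "grip_width": finger opening in m; "grasp_force": force on a finger pad.
Only numpy, scipy, OpenCV 4.12 (cv2) and the standard library are available. Lean on these libraries where they do the work, as an engineer would, in place of code of your own. Each camera call takes 0.05 s, during which the arm holds its last target. There are 200 camera calls.

## Working session

There is one attempt and no reset: what is moved stays moved. The work goes in short steps, Python scripts to look and compute and a tool call to move; the robot and the scene stay as the last step left them, time stands still between calls to the robot, and variables do not carry over. Pictures are saved under pics/ and viewed, at most 13 in all, crops included, and the job is handed in when it is done.

Besides the shell and the picture viewer there is one more tool, called after "Request:" as name([rows], argument=value, ...), one row to a line, values as JSON. step_arm: Moves the arm, as the interface text tells. Shifts and turns lie within -1 to 1; 1 stands for 500 mm of shift or pi rad of turn. Its arguments: {"type":"object","properties":{"rows":{"type":"array"},"newtons":{"type":"number"}},"required":["rows"]}

```bash
mkdir -p pics; ls; cat > h.py <<'E'
import numpy as np, cv2
from cell import env
def snap(n,f):
    i=env.camera_info(n); im=env.read_camera(n); cv2.imwrite('pics/'+f,im[:,:,::-1]); return im,i
def ray(i,u,v):
    x=(u-i['cx'])/i['fx'];y=(v-i['cy'])/i['fy'];a,b=x,y
    for _ in range(20):
        s=1+i['k1']*(a*a+b*b);a,b=x/s,y/s
    R=np.array(i['R']);t=np.array(i['t']);d=R.T@np.array([a,b,1.]);return -R.T@t,d
def onz(i,u,v,z):
    o,d=ray(i,u,v);return o+d*(z-o[2])/d[2]
def proj(i,X):
    c=np.array(i['R'])@np.array(X)+np.array(i['t']);a,b=c[0]/c[2],c[1]/c[2];s=1+i['k1']*(a*a+b*b)
    return np.array([i['fx']*a*s+i['cx'],i['fy']*b*s+i['cy']])
def tri(rs):
    A=0;B=0
    for o,d in rs:
        d=d/np.linalg.norm(d);P=np.eye(3)-np.outer(d,d);A=A+P;B=B+P@o
    return np.linalg.solve(A,B)
E
python3 - <<'E'
from h import *
a,ia=snap('scene','s0.png');b,ib=snap('top','t0.png')
np.set_printoptions(precision=3,suppress=True)
for i in(ia,ib):print(i['fx'],i['k1'],-np.array(i['R']).T@i['t'],np.array(i['R'])[2])
cv2.imwrite('pics/st.png',np.vstack([a,b])[:,:,::-1])
print(env.get_obs())
E
```

```text
pics
368.7855702179642 -0.004325708535906642 [0.052 0.348 0.674] [ 0.516 -0.564 -0.645]
407.1982417544415 -0.11539815330076619 [ 0.294 -0.202  1.073] [ 0.241 -0.011 -0.97 ]
{'time_s': 0.1, 'qpos': array([76.896, 18.433, -4.018, 83.169,  1.295, 78.54 , -3.258]), 'joint_velocities': array([-0.006, -0.046,  0.038, -0.071, -0.025, -0.05 , -0.011]), 'effort': array([ -0.   , -49.257,  -0.406, -31.34 ,  -0.064,   0.04 ,   0.   ]), 'tool_pos': array([ 0.156, -0.63 ,  0.222]), 'tool_rot': array([-179.904,    0.005,   13.917]), 'force': array([-1.256, -0.182,  0.062]), 'wrist_torque': array([ 0.035, -0.043, -0.01 ]), 'grasp_force': 0.0, 'grip_width': 0.08687611351749668}
```

View pics/s0.png

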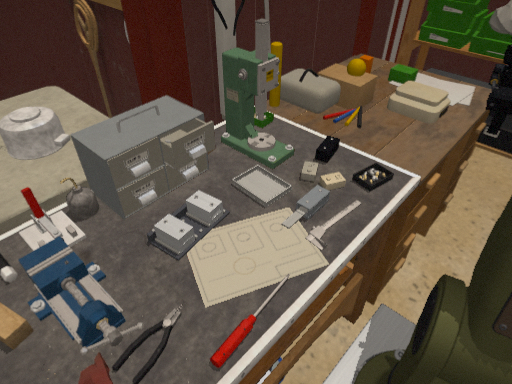

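View pics/t0.png

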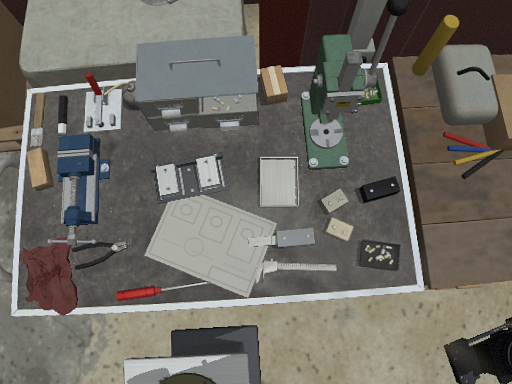

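Top view: grey holder at (295,237), with its blade reaching left to about (250,240). The shoes are at (167,180) and (208,171), and the tray is at (279,182). Things that could be mistaken for the holder are the black holder (380,188), the caliper (300,267), the beige blocks (333,200) and (340,229), and the black parts tray (379,254). I choose the grey one at (295,237) and will check it in a close crop.

```bash
python3 - <<'E'
from h import *
np.set_printoptions(precision=4,suppress=True)
b=cv2.imread('pics/t0.png');i=env.camera_info('top')
cv2.imwrite('pics/c1.png',cv2.resize(b[145:285,140:330],None,fx=4,fy=4,interpolation=cv2.INTER_CUBIC))
for n,u,v,z in[('holder',295,237,.039),('blade',262,240,.02),('shL',167,180,.052),('shR',208,171,.052),('tray',279,182,.0)]:print(n,onz(i,u,v,z))
w=env.camera_info('wrist');R=np.array(w['R']);print(w['fx'],w['cx'],w['cy'],-R.T@w['t'],R)
E
```

```text
holder [ 0.4294 -0.3012  0.039 ]
blade [ 0.4301 -0.2168  0.02  ]
shL [0.5998 0.0212 0.052 ]
shR [ 0.6167 -0.0876  0.052 ]
tray [ 0.5882 -0.2746  0.    ]
330.92590372158526 250.20369857961384 190.94666422568318 [ 0.2355 -0.6117  0.3842] [[ 0.2426 -0.9701 -0.0025]
 [-0.9265 -0.2324  0.296 ]
 [-0.2877 -0.0695 -0.9552]]
```

View pics/c1.png

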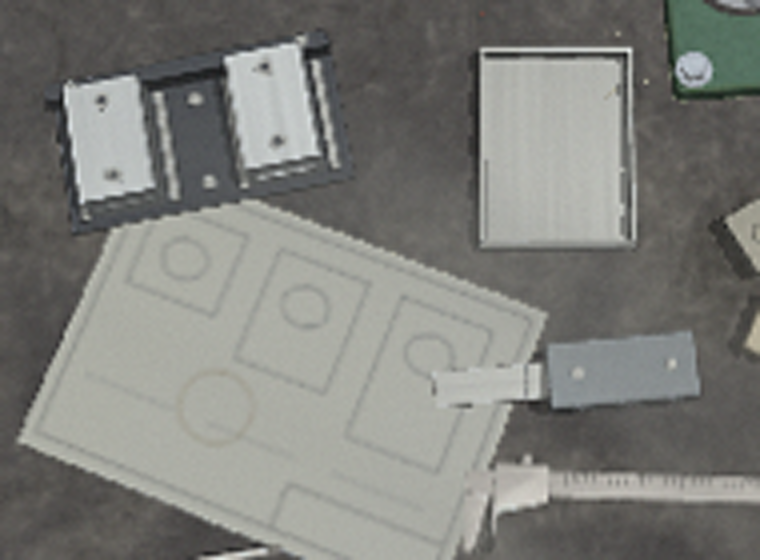

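The crop confirms the grey holder, with roof corners at (548,345), (690,333), (699,392) and (553,408). The blade stands out left, tip at (435,391), with its scribed line near (528,380). I'm flying above it for a wrist view.

Request:
step_arm([
  {"slide": [0.0894,-0.076,0],"angular": [0,0,0],"jaw": 1},
  {"slide": [0.0894,-0.076,0],"angular": [0,0,0],"jaw": 1},
  {"slide": [0.0894,-0.076,0],"angular": [0,0,0],"jaw": 1},
  {"slide": [0.0894,-0.076,0],"angular": [0,0,0],"jaw": 1},
  {"slide": [0.0894,-0.076,0],"angular": [0,0,0],"jaw": 1},
  {"slide": [0.0894,-0.076,0],"angular": [0,0,0],"jaw": 1},
  {"slide": [0.0894,-0.076,0],"angular": [0,0,0],"jaw": 1},
  {"slide": [0.0894,-0.076,0],"angular": [0,0,0],"jaw": 1},
  {"slide": [0,0,0],"angular": [0,0,-0.057],"jaw": 1},
  {"slide": [0,0,0],"angular": [0,0,-0.057],"jaw": 1},
])

```text
time_s: 1.35
tool_pos: [0.4305, -0.2488, 0.2222]
tool_rot: [-180.0, 0.0, 34.9]
force: [-0.0, -0.3, -0.5]
grip_width: 0.0872
grasp_force: 0.0
```

Request:
step_arm([
  {"slide": [0,0,0],"angular": [0,0,-0.057],"jaw": 1},
  {"slide": [0,0,0],"angular": [0,0,-0.057],"jaw": 1},
  {"slide": [0,0,0],"angular": [0,0,-0.057],"jaw": 1},
  {"slide": [0,0,0],"angular": [0,0,-0.057],"jaw": 1},
  {"slide": [0,0,0],"angular": [0,0,-0.057],"jaw": 1},
  {"slide": [0,0,0],"angular": [0,0,-0.057],"jaw": 1},
  {"slide": [0,0,0],"angular": [0,0,0],"jaw": 1},
  {"slide": [0,0,0],"angular": [0,0,0],"jaw": 1},
])

```text
time_s: 2.35
tool_pos: [0.4301, -0.2498, 0.2224]
tool_rot: [-180.0, -0.0, 95.8]
force: [0.0, 0.5, -0.0]
grip_width: 0.0869
grasp_force: 0.0
```

```bash
python3 - <<'E'
from h import *
import pickle
o=env.get_obs();print(o['tool_pos'],o['tool_rot'],o['qpos'],o['force'])
im,i=snap('wrist','w1.png');pickle.dump(i,open('w1.pkl','wb'))
cv2.imwrite('pics/w1b.png',cv2.resize(im[:,:,::-1],None,fx=1.5,fy=1.5,interpolation=cv2.INTER_CUBIC))
E
```

```text
[ 0.43013948 -0.24981723  0.22235112] [-1.79980943e+02 -1.00945402e-02  9.58255373e+01] [ 52.33274408   0.83189189 -25.32063887 103.48020008   0.36891819
  75.78958824  32.74928064] [ 0.04808353  0.53666395 -0.04989792]
```

View pics/w1b.png

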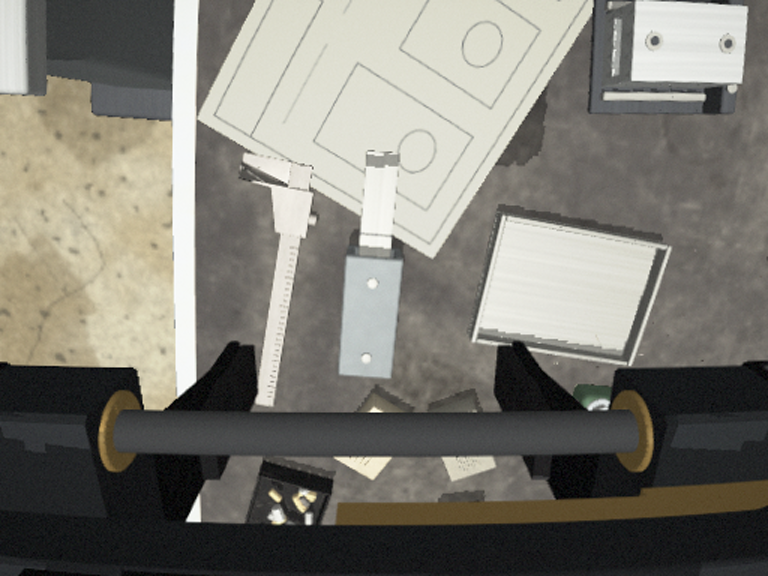

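The wrist view is up = robot's left, right = away. Holder roof corners are (346,257), (403,260), (391,378), (339,375), and the blade's top tip edge is (366,165)-(399,165). The caliper lies at x=250-315, so I must open only part way near it. I'll triangulate these with the top view.

```bash
cat >> h.py <<'E'
def W(U,V,s=1.5,u0=0,v0=0):return (U+.5)/s-.5+u0,(V+.5)/s-.5+v0
E
python3 - <<'E'
from h import *
import pickle
np.set_printoptions(precision=4,suppress=True)
w=pickle.load(open('w1.pkl','rb'));t=env.camera_info('top')
T=lambda U,V:W(U,V,4,140,145)
ws=[(346,257),(403,260),(391,378),(339,375),(382.5,165)]
ts=[(553,408),(548,345),(690,333),(699,392),(435,391)]
for a,b in zip(ws,ts):
    print(tri([ray(w,*W(*a)),ray(t,*T(*b))]), onz(w,*W(*a),.039 if a[0]!=382.5 else .023))
P=[onz(w,*W(*p),.023) for p in[(366,165),(399,165),(362,235),(391.5,248)]]
print(np.array(P)); 
c1=(P[0]+P[1])/2;
d=(P[0]-P[2]+P[1]-P[3]);print(np.degrees(np.arctan2(d[1],d[0])))
# tray/nest check in wrist, tray rim z=.018
for p in[(500,207),(671,247),(630,363),(472,340)]:print('tray',onz(w,*W(*p),.018))
for p in[(480,47),(632,47),(635,246),(480,248)]:print('trayT',onz(t,*T(*p),.018))
for p in[(66,84),(135,76),(157,186),(84,204),(226,55),(302,42),(318,157),(245,171)]:print('shT',onz(t,*T(*p),.052))
for p in[(631,83),(743,83)]:print('shW',onz(w,*W(*p),.052))
E
```

```text
[ 0.4089 -0.2562  0.0349] [ 0.4096 -0.2556  0.039 ]
[ 0.451  -0.2564  0.0261] [ 0.4505 -0.2535  0.039 ]
[ 0.4511 -0.3473  0.0397] [ 0.4526 -0.3481  0.039 ]
[ 0.4119 -0.3493  0.0393] [ 0.4122 -0.3497  0.039 ]
[ 0.4261 -0.185   0.0414] [ 0.429  -0.1896  0.023 ]
[[ 0.4173 -0.1908  0.023 ]
 [ 0.4407 -0.1883  0.023 ]
 [ 0.4194 -0.2416  0.023 ]
 [ 0.4422 -0.2492  0.023 ]]
91.81573867347784
tray [ 0.5192 -0.2107  0.018 ]
tray [ 0.6602 -0.2257  0.018 ]
tray [ 0.6524 -0.3264  0.018 ]
tray [ 0.5155 -0.3186  0.018 ]
trayT [ 0.6594 -0.2264  0.018 ]
trayT [ 0.6523 -0.3302  0.018 ]
trayT [ 0.5135 -0.3194  0.018 ]
trayT [ 0.5193 -0.2168  0.018 ]
shT [0.6416 0.05   0.052 ]
shT [0.6437 0.0037 0.052 ]
shT [ 0.5674 -0.0096  0.052 ]
shT [0.5587 0.0386 0.052 ]
shT [ 0.654  -0.0573  0.052 ]
shT [ 0.6594 -0.1081  0.052 ]
shT [ 0.5796 -0.1153  0.052 ]
shT [ 0.5735 -0.0674  0.052 ]
shW [ 0.5829 -0.1169  0.052 ]
shW [ 0.6623 -0.1042  0.052 ]
```

Holder mouth middle is (0.430,-0.2545), yaw about 91.5°, and the blade tip is at y≈-0.18. I'm going down over the blade near the mouth, jaws half open.

Request:
step_arm([
  {"slide": [0,0,0],"angular": [0,0,0.024],"jaw": 0.5},
  {"slide": [0.0286,0,0],"angular": [0,0,0],"jaw": 0.5},
  {"slide": [0,0,0.09],"angular": [0,0,0],"jaw": 0.5},
  {"slide": [0,0,0.09],"angular": [0,0,0],"jaw": 0.5},
  {"slide": [0,0,0.09],"angular": [0,0,0],"jaw": 0.5},
  {"slide": [0,0,0.06],"angular": [0,0,0],"jaw": 0.5},
  {"slide": [0,0,0],"angular": [0,0,0],"jaw": 0.5},
])

```text
time_s: 3.28
tool_pos: [0.4281, -0.2336, 0.0556]
tool_rot: [-179.8, -0.2, 91.8]
force: [0.1, -0.5, 0.5]
grip_width: 0.0438
grasp_force: 0.0
```

Request:
step_arm([
  {"slide": [0,0,0.047],"angular": [0,0,0],"jaw": 0.5},
  {"slide": [0,0,0.047],"angular": [0,0,0],"jaw": 0.5},
  {"slide": [0,0,0],"angular": [0,0,0],"jaw": 0.5},
  {"slide": [0,0,0],"angular": [0,0,0],"jaw": 0.5},
])

```text
time_s: 3.78
tool_pos: [0.4311, -0.236, 0.0123]
tool_rot: [179.9, 0.1, 91.7]
force: [-0.3, -0.1, 0.2]
grip_width: 0.0434
grasp_force: 0.0
```

```bash
python3 - <<'E'
from h import *
o=env.get_obs();print(o['tool_pos'],o['tool_rot'],o['force'],o['grip_width'])
im,i=snap('wrist','w2.png');
cv2.imwrite('pics/w2b.png',im[100:,60:460,::-1])
E
```

```text
[ 0.4311025  -0.23603879  0.012296  ] [1.79879055e+02 8.53519428e-02 9.16856579e+01] [-0.27193078 -0.13511293  0.20606989] 0.04336429081922981
```

View pics/w2b.png

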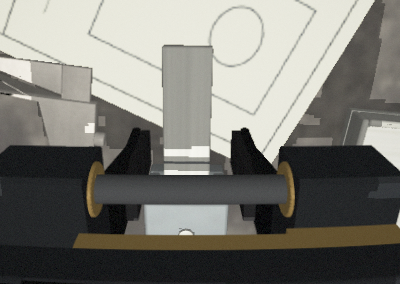

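The blade (x=163-212 in the crop) is centred between the fingers. I close and draw it out.

Request:
step_arm([
  {"slide": [0,0,0.006],"angular": [0,0,0],"jaw": 0.5},
  {"slide": [0,0,0],"angular": [0,0,0],"jaw": 0},
  {"slide": [0,0,0],"angular": [0,0,0],"jaw": 0},
  {"slide": [0,0,0],"angular": [0,0,0],"jaw": 0},
  {"slide": [0,0,0],"angular": [0,0,0],"jaw": 0},
], newtons=45)

```text
time_s: 4.45
tool_pos: [0.4298, -0.2356, 0.0076]
tool_rot: [-180.0, 0.0, 91.7]
force: [-0.6, 0.8, 1.3]
grip_width: 0.0234
grasp_force: 44.9
```

Request:
step_arm([
  {"slide": [0.02,0,0],"angular": [0,0,0],"jaw": 0},
  {"slide": [0.03,0,0],"angular": [0,0,0],"jaw": 0},
  {"slide": [0.03,0,0],"angular": [0,0,0],"jaw": 0},
  {"slide": [0.03,0,0],"angular": [0,0,0],"jaw": 0},
  {"slide": [0,0,0],"angular": [0,0,0],"jaw": 0},
])

```text
time_s: 5.08
tool_pos: [0.4281, -0.1784, 0.0074]
tool_rot: [-180.0, -0.0, 91.8]
force: [-0.4, 0.5, 0.3]
grip_width: 0.0233
grasp_force: 44.9
```

Request:
step_arm([
  {"slide": [0.04,0,0],"angular": [0,0,0],"jaw": 0},
  {"slide": [0.05,0,0],"angular": [0,0,0],"jaw": 0},
  {"slide": [0.05,0,0],"angular": [0,0,0],"jaw": 0},
  {"slide": [0,0,0],"angular": [0,0,0],"jaw": 0},
  {"slide": [0,0,0.006],"angular": [0,0,0],"jaw": 0},
  {"slide": [0,0,0.005],"angular": [0,0,0],"jaw": 0},
  {"slide": [0,0,0],"angular": [0,0,0],"jaw": 0},
])

```text
time_s: 5.95
tool_pos: [0.4258, -0.1112, 0.0016]
tool_rot: [-180.0, -0.0, 91.6]
force: [0.2, 0.4, -1.9]
grip_width: 0.0233
grasp_force: 44.9
```

Request:
step_arm([
  {"slide": [0,0,0],"angular": [0,0,0],"jaw": 0.5},
  {"slide": [0,0,0],"angular": [0,0,0],"jaw": 0.5},
  {"slide": [0,0,0],"angular": [0,0,0],"jaw": 0.5},
  {"slide": [0,0,-0.08],"angular": [0,0,0],"jaw": 0.5},
  {"slide": [0,0,-0.12],"angular": [0,0,0],"jaw": 0.5},
  {"slide": [-0.1,0,-0.12],"angular": [0,0,0],"jaw": 0.5},
  {"slide": [0,0,0],"angular": [0,0,0],"jaw": 0.5},
])

```text
time_s: 6.82
tool_pos: [0.43, -0.1545, 0.1543]
tool_rot: [179.6, 0.3, 91.4]
force: [0.0, 0.7, -1.5]
grip_width: 0.0434
grasp_force: 0.0
```

```bash
python3 - <<'E'
from h import *
import pickle
o=env.get_obs();print(o['tool_pos'],o['tool_rot'],o['force'],o['grip_width'])
im,i=snap('wrist','w3.png');pickle.dump(i,open('w3.pkl','wb'))
cv2.imwrite('pics/w3b.png',cv2.resize(im[:,:,::-1],None,fx=1.5,fy=1.5,interpolation=cv2.INTER_CUBIC))
E
```

```text
[ 0.42995297 -0.15453822  0.15425837] [179.56597886   0.30054981  91.4051243 ] [ 0.00670676  0.74661389 -1.45641624] 0.04344188726135019
```

View pics/w3b.png

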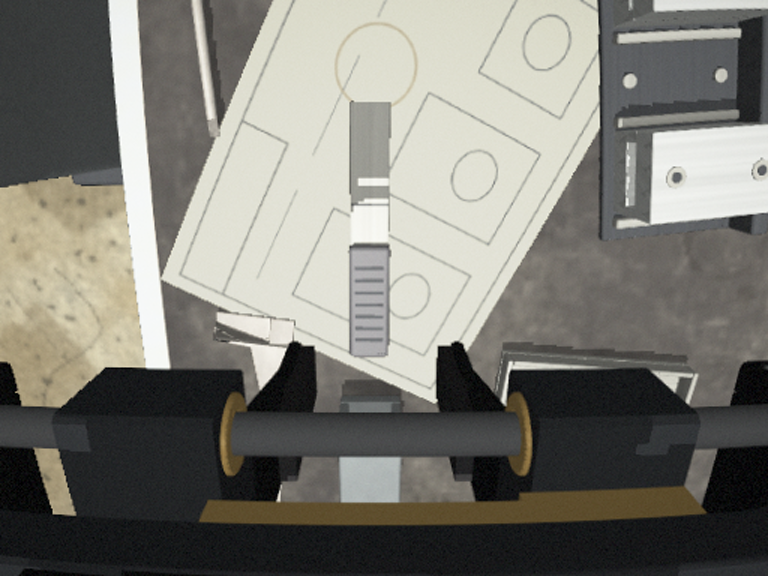

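The gauge is out and lying on the drawing: handle at (350-388, 247-355), blade tip at (370,102). The right shoe's front top edge is near x=650, y=137-222.

```bash
python3 - <<'E'
from h import *
import pickle
np.set_printoptions(precision=4,suppress=True)
w=pickle.load(open('w3.pkl','rb'))
for p in[(350,247),(389,247),(388,355),(352,355)]:print('h',onz(w,*W(*p),.02))
for p in[(351,102),(390,102)]:print('b',onz(w,*W(*p),.013))
for p in[(651,137),(651,223)]:print('s',onz(w,*W(*p),.052))
t=env.camera_info('top');print(proj(t,[.43,-.16,.02]))
E
```

```text
h [ 0.4152 -0.1408  0.02  ]
h [ 0.439  -0.1403  0.02  ]
h [ 0.4409 -0.2126  0.02  ]
h [ 0.4173 -0.2132  0.02  ]
b [ 0.4144 -0.0561  0.013 ]
b [ 0.437  -0.0555  0.013 ]
s [ 0.5751 -0.0688  0.052 ]
s [ 0.5832 -0.115   0.052 ]
[240.147  241.5114]
```

Request:
step_arm([
  {"slide": [-0.047,-0.003,0],"angular": [0,0,0],"jaw": 0.48},
  {"slide": [0,0,0.08],"angular": [0,0,0],"jaw": 0.48},
  {"slide": [0,0,0.08],"angular": [0,0,0],"jaw": 0.48},
  {"slide": [0,0,0.05],"angular": [0,0,0],"jaw": 0.48},
  {"slide": [0,0,0.04],"angular": [0,0,0],"jaw": 0.48},
  {"slide": [0,0,0.04],"angular": [0,0,0],"jaw": 0.48},
  {"slide": [0,0,0.012],"angular": [0,0,0],"jaw": 0.48},
  {"slide": [0,0,0],"angular": [0,0,0],"jaw": 0.48},
])

```text
time_s: 7.88
tool_pos: [0.4248, -0.172, 0.0003]
tool_rot: [-179.7, -0.1, 91.8]
force: [-12.3, 5.0, 30.7]
grip_width: 0.042
grasp_force: 15.2
```

Request:
step_arm([
  {"slide": [0,0,0],"angular": [0,0,0],"jaw": 0},
  {"slide": [0,0,0],"angular": [0,0,0],"jaw": 0},
  {"slide": [0,0,0],"angular": [0,0,0],"jaw": 0},
  {"slide": [0,0,0],"angular": [0,0,0],"jaw": 0},
], newtons=40)

```text
time_s: 8.38
tool_pos: [0.4278, -0.1727, 0.0003]
tool_rot: [179.9, -0.0, 91.8]
force: [-2.8, 3.0, 18.3]
grip_width: 0.0258
grasp_force: 43.2
```

Request:
step_arm([
  {"slide": [0,0,-0.05],"angular": [0,0,0],"jaw": 0},
  {"slide": [0,0,-0.1],"angular": [0,0,0],"jaw": 0},
  {"slide": [0,0,-0.1],"angular": [0,0,0],"jaw": 0},
  {"slide": [0,0,-0.1],"angular": [0,0,0],"jaw": 0},
  {"slide": [0,0,-0.1],"angular": [0,0,0],"jaw": 0},
  {"slide": [0.095,0.021,-0.05],"angular": [0,0,0],"jaw": 0},
  {"slide": [0.095,0.021,0],"angular": [0,0,0],"jaw": 0},
  {"slide": [0.095,0.021,0],"angular": [0,0,0],"jaw": 0},
  {"slide": [0,0,0],"angular": [0,0,0.052],"jaw": 0},
  {"slide": [0,0,0],"angular": [0,0,0.052],"jaw": 0},
])

```text
time_s: 9.62
tool_pos: [0.4526, -0.0289, 0.247]
tool_rot: [-179.8, 0.0, 72.8]
force: [0.7, -0.5, -1.6]
grip_width: 0.0257
grasp_force: 40.0
```

Request:
step_arm([
  {"slide": [0,0,0],"angular": [0,0,0.052],"jaw": 0},
  {"slide": [0,0,0],"angular": [0,0,0.052],"jaw": 0},
  {"slide": [0,0,0],"angular": [0,0,0.052],"jaw": 0},
  {"slide": [0,0,0],"angular": [0,0,0.052],"jaw": 0},
  {"slide": [0,0,0],"angular": [0,0,0.052],"jaw": 0},
  {"slide": [0,0,0],"angular": [0,0,0.052],"jaw": 0},
  {"slide": [0,0,0],"angular": [0,0,0.052],"jaw": 0},
  {"slide": [0,0,0],"angular": [0,0,0],"jaw": 0},
  {"slide": [0,0,0],"angular": [0,0,0],"jaw": 0},
])

```text
time_s: 10.75
tool_pos: [0.4532, -0.0303, 0.248]
tool_rot: [-180.0, 0.1, 7.6]
force: [-0.5, 0.3, -1.3]
grip_width: 0.0253
grasp_force: 40.0
```

```bash
python3 - <<'E'
from h import *
import pickle
o=env.get_obs();print(o['tool_pos'],o['tool_rot'],o['force'],o['grip_width'],o['qpos'])
im,i=snap('wrist','w4.png');pickle.dump(i,open('w4.pkl','wb'))
cv2.imwrite('pics/w4b.png',cv2.resize(im[:,:,::-1],None,fx=1.5,fy=1.5,interpolation=cv2.INTER_CUBIC))
E
```

```text
[ 0.45323665 -0.03031616  0.24804711] [-1.79954518e+02  1.02928593e-01  7.62294447e+00] [-0.52847101  0.34166306 -1.25570365] 0.025257777476498655 [ 47.30115123  -6.35063228 -42.95957869 105.75535829  -4.42674505
  79.0435975  -77.00834838]
```

View pics/w4b.png

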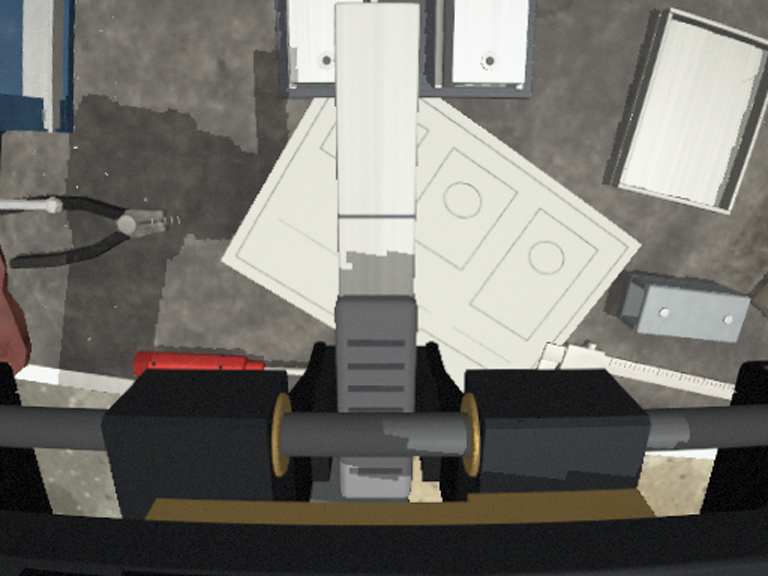

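The gauge is held along the tool axis, tip at (336-419, 3) and line at y=216. The nest's front plate edge runs (277,97)-(532,97), and the right shoe's front top edge runs (452,83)-(528,85).

```bash
python3 - <<'E'
from h import *
import pickle
np.set_printoptions(precision=4,suppress=True)
w=pickle.load(open('w4.pkl','rb'));im=cv2.imread('pics/w4.png')
# refine horizontal transitions in original image columns
g=cv2.cvtColor(im,cv2.COLOR_BGR2GRAY)
for u in(195,205,315,330,345):print(u,g[45:72,u])
print('row30',g[30,180:230],'|',g[30,275:360])
a,b=[onz(w,*W(*p),.006) for p in[(277,97),(532,97)]];print(a,b,np.linalg.norm(a-b),np.degrees(np.arctan2(-(b-a)[0],-(b-a)[1]))*-1)
for p in[(454,83),(528,84),(287,83)]:print(onz(w,*W(*p),.052))
for p in[(336,3),(419,3),(338,216),(415,216)]:print(onz(w,*W(*p),.261))
E
```

```text
195 [183 179 179 182 181 184 182 184 183 161 116 153 162 215 124 101 108 105
 109  94  93 113 127 126 127 129 124]
205 [243 243 243 243 243 243 243 243 243 227  91 100  97 101 106 108 108 109
 109  98  87 105 113 112 114 113 116]
315 [248 248 249 248 248 249 249 249 248 226 134 158 148  99 114 115 111 114
 113  95  80 101 104 103 102 104 100]
330 [242 247 247 247 247 248 247 248 247 235 153 129 141 117 111 113 114 117
 117 104  53 107 107 106 109 106 103]
345 [248 248 248 248 248 249 249 249 249 245 160 143 227 226 155 101 111 115
 114 105  72  94 104 103 104 101 101]
row30 [109 105 106  92  70  91  85  71  71  69  71 105 124 216 241 242 242 240
 238 240 243 242 242 243 242 240 241 243 245 243 242 243 244 244 245 245
 245 244 243 245 244 242 225 188 205 224 227 227 229 231] | [233 233 234 212 143 104 105 105  83  64  70  68  71  67  78 121 159 161
 153 133  95  79  90  88  88  91  87 209 245 247 247 248 247 247 247 246
 246 247 248 247 247 247 247 248 247 248 247 247 247 247 248 248 246 245
 245 246 245 246 248 247 248 247 248 247 247 247 248 247 247 247 248 248
 247 247 248 231 155 108 107 109 133 110 107 103 106]
[0.5517 0.06   0.006 ] [ 0.5793 -0.1363  0.006 ] 0.19826553931834387 7.986103965513237
[ 0.575 -0.068  0.052]
[ 0.5822 -0.1186  0.052 ]
[0.5598 0.0449 0.052 ]
[ 0.568  -0.0043  0.261 ]
[ 0.571 -0.027  0.261]
[ 0.509  -0.0119  0.261 ]
[ 0.5121 -0.035   0.261 ]
```

Request:
step_arm([
  {"slide": [-0.0324,-0.0626,0],"angular": [0,0,-0.002],"jaw": 0},
  {"slide": [0,0,0.09],"angular": [0,0,0],"jaw": 0},
  {"slide": [0,0,0.09],"angular": [0,0,0],"jaw": 0},
  {"slide": [0,0,0.09],"angular": [0,0,0],"jaw": 0},
  {"slide": [0,0,0.09],"angular": [0,0,0],"jaw": 0},
  {"slide": [0,0,0.07],"angular": [0,0,0],"jaw": 0},
  {"slide": [0,0,0.03],"angular": [0,0,0],"jaw": 0},
  {"slide": [0,0,0],"angular": [0,0,0],"jaw": 0},
  {"slide": [0,0,0],"angular": [0,0,0],"jaw": 0},
])

```text
time_s: 11.92
tool_pos: [0.4351, -0.0019, 0.0203]
tool_rot: [179.9, -0.1, 7.8]
force: [0.7, 0.0, -1.0]
grip_width: 0.0257
grasp_force: 40.0
```

```bash
python3 - <<'E'
from h import *
import pickle
np.set_printoptions(precision=4,suppress=True)
w=pickle.load(open('w4.pkl','rb'))
print(onz(w,192.7,54.1,.052),onz(w,301.7,54.3,.052),onz(w,350.4,54.5,.052))
print([onz(w,u,30,.052) for u in(192.7,301.7,350.4)])
o=env.get_obs();print(o['tool_pos'],o['tool_rot'],o['force'])
a,i=snap('scene','s5.png');b,j=snap('wrist','w5.png');pickle.dump(j,open('w5.pkl','wb'))
s=cv2.resize(a[180:270,140:270],None,fx=6,fy=6,interpolation=cv2.INTER_CUBIC)[:,:,::-1]
cv2.imwrite('pics/s5c.png',s)
# expected slot mouths
for n,m in(('L',[.5637,.0169,.028]),('R',[.579,-.092,.028])):print(n,proj(i,m),proj(j,m))
E
```

```text
[0.561  0.0434 0.052 ] [ 0.5758 -0.067   0.052 ] [ 0.5832 -0.1169  0.052 ]
[array([0.5843, 0.0458, 0.052 ]), array([ 0.599 , -0.0631,  0.052 ]), array([ 0.6067, -0.1122,  0.052 ])]
[ 0.4351 -0.0019  0.0203] [179.9495  -0.1287   7.8044] [ 0.7219  0.0418 -1.047 ]
L [187.7496 239.5272] [246.2246 -26.3704]
R [217.0986 212.9532] [489.6948 -13.0779]
```

View pics/s5c.png

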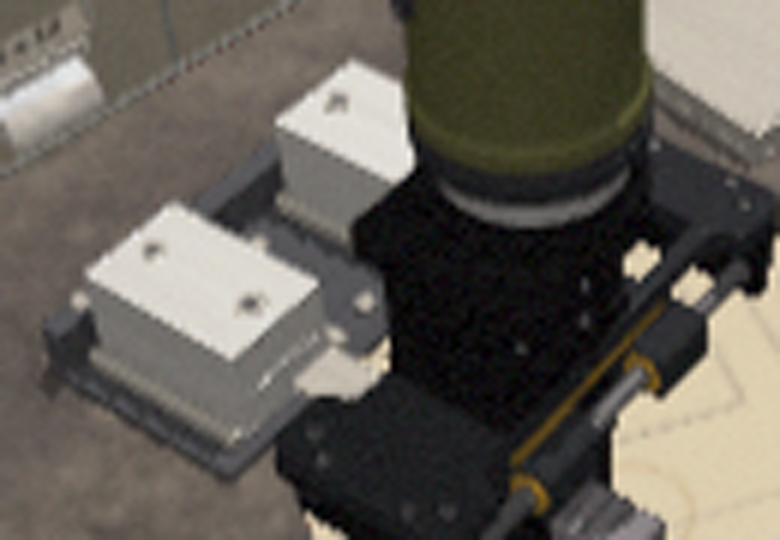

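The scene crop shows the blade tip (about 297,378) just in front of the left shoe's slot line at (258-310, 390-345). I'm checking heights by triangulation and projection.

```bash
python3 - <<'E'
from h import *
import pickle
np.set_printoptions(precision=4,suppress=True)
w=pickle.load(open('w4.pkl','rb'));s=env.camera_info('scene')
S=lambda U,V:W(U,V,6,140,180)
inv=lambda p:((p-[140,180])+.5)*6-.5
print('corner',tri([ray(w,192.7,54.1),ray(s,*S(235,360))]))
o=env.get_obs();y=np.radians(o['tool_rot'][2]);R=np.array([[np.cos(y),np.sin(y),0],[np.sin(y),-np.cos(y),0],[0,0,-1]])
for n,p in(('tipL top',[.117,.0009-.012,-.013]),('tipR top',[.117,.0009+.012,-.013]),('tipL bot',[.117,.0009-.012,-.007])):
    X=o['tool_pos']+R@p;print(n,X,inv(proj(s,X)))
yn=np.radians(8);ex=np.array([np.cos(yn),np.sin(yn),0]);ey=np.array([-np.sin(yn),np.cos(yn),0])
m=np.array([.5637,.0169,.028])
for n,q in(('mouthL',m+.019*ey),('mouthR',m-.019*ey),('top fr L',m+.025*ey+[0,0,.024]),('top fr R',m-.025*ey+[0,0,.024]),('botL',m+.025*ey-[0,0,.022])):print(n,q,inv(proj(s,q)))
E
```

```text
corner [0.5607 0.0431 0.0513]
tipL top [0.5495 0.0247 0.0334] [295.3954 379.8404]
tipR top [0.5528 0.001  0.0334] [336.9466 342.0053]
tipL bot [0.5495 0.0247 0.0274] [297.1384 390.2904]
mouthL [0.5611 0.0357 0.028 ] [255.6926 389.8221]
mouthR [ 0.5663 -0.0019  0.028 ] [321.399  330.3225]
top fr L [0.5602 0.0417 0.052 ] [236.9102 357.0916]
top fr R [ 0.5672 -0.0079  0.052 ] [325.2156 278.9311]
botL [0.5602 0.0417 0.006 ] [252.1276 437.0813]
```

Request:
step_arm([
  {"slide": [0,-0.006,0.0046],"angular": [0,0,-0.001],"jaw": 0},
  {"slide": [0.01,0,0],"angular": [0,0,0],"jaw": 0},
  {"slide": [0.008,0,0],"angular": [0,0,0],"jaw": 0},
  {"slide": [0,0,0],"angular": [0,0,0],"jaw": 0},
  {"slide": [0,0,0],"angular": [0,0,0],"jaw": 0},
], newtons=25)

```text
time_s: 12.65
tool_pos: [0.4422, 0.0024, 0.0166]
tool_rot: [-180.0, 0.0, 8.0]
force: [0.0, -0.2, -1.7]
grip_width: 0.0261
grasp_force: 25.0
```

Request:
step_arm([
  {"slide": [0.004,0,0],"angular": [0,0,0],"jaw": 0},
  {"slide": [0.003,0,0],"angular": [0,0,0],"jaw": 0},
  {"slide": [0,0,0],"angular": [0,0,0],"jaw": 0},
])

```text
time_s: 13.02
tool_pos: [0.4459, 0.0029, 0.0168]
tool_rot: [-180.0, -0.0, 8.0]
force: [-0.1, -0.5, -2.5]
grip_width: 0.026
grasp_force: 25.0
```

Request:
step_arm([
  {"slide": [0.004,0,0],"angular": [0,0,0],"jaw": 0},
  {"slide": [0,0,0],"angular": [0,0,0],"jaw": 0},
])

```text
time_s: 13.28
tool_pos: [0.4473, 0.003, 0.0166]
tool_rot: [180.0, 0.1, 8.0]
force: [-0.5, -0.1, -2.6]
grip_width: 0.0258
grasp_force: 25.0
```

Request:
step_arm([
  {"slide": [0,0,-0.0026],"angular": [0,0,0],"jaw": 0},
  {"slide": [0.004,0,0],"angular": [0,0,0],"jaw": 0},
  {"slide": [0,0,0],"angular": [0,0,0],"jaw": 0},
])

```text
time_s: 13.65
tool_pos: [0.4482, 0.0032, 0.0176]
tool_rot: [180.0, 0.2, 8.0]
force: [-6.0, -0.1, 0.4]
grip_width: 0.0258
grasp_force: 25.0
```

Request:
step_arm([
  {"slide": [0.004,0,0],"angular": [0,0,0],"jaw": 0},
  {"slide": [0,0,0],"angular": [0,0,0],"jaw": 0},
])

```text
time_s: 13.9
tool_pos: [0.4483, 0.0031, 0.017]
tool_rot: [180.0, 0.4, 8.0]
force: [-8.7, -1.2, 1.5]
grip_width: 0.0259
grasp_force: 25.0
```

Request:
step_arm([
  {"slide": [0.004,0,0],"angular": [0,0,0],"jaw": 0},
  {"slide": [0,0,0],"angular": [0,0,0],"jaw": 0},
])

```text
time_s: 14.15
tool_pos: [0.4484, 0.0031, 0.0163]
tool_rot: [180.0, 0.6, 7.9]
force: [-11.9, -1.7, 0.6]
grip_width: 0.026
grasp_force: 25.0
```

It jams at the mouth with the tip at the face plane, the height within 1 mm, and 6-12 N. I back out and go to the right-hand shoe.

Request:
step_arm([
  {"slide": [-0.02,0,0],"angular": [0,0,0],"jaw": 0},
  {"slide": [-0.024,0,0],"angular": [0,0,0],"jaw": 0},
  {"slide": [0,0.08,0],"angular": [0,0,0],"jaw": 0},
  {"slide": [0,0.08,0],"angular": [0,0,0],"jaw": 0},
  {"slide": [0,0.06,0],"angular": [0,0,0],"jaw": 0},
  {"slide": [0,0,0],"angular": [0,0,0],"jaw": 0},
  {"slide": [0,0,0],"angular": [0,0,0],"jaw": 0},
])

```text
time_s: 15.02
tool_pos: [0.4473, -0.1075, 0.0184]
tool_rot: [180.0, -0.1, 8.0]
force: [0.1, -0.3, -1.1]
grip_width: 0.0257
grasp_force: 25.0
```

```bash
python3 - <<'E'
from h import *
np.set_printoptions(precision=4,suppress=True)
o=env.get_obs();print(o['tool_pos'],o['tool_rot'],o['force'],o['qpos'])
b,j=snap('wrist','w6.png');a,i=snap('scene','s6.png')
y=np.radians(o['tool_rot'][2]);tip=o['tool_pos'][:2]+np.array([.117*np.cos(y)+.0009*np.sin(y),.117*np.sin(y)-.0009*np.cos(y)])
yn=np.radians(8);ex=np.array([np.cos(yn),np.sin(yn)]);ey=np.array([-np.sin(yn),np.cos(yn)])
m=np.array([.579,-.092]);print(tip,(tip-m)@ex,(tip-m)@ey)
E
```

```text
[ 0.4473 -0.1075  0.0184] [179.9915  -0.0531   7.9861] [ 0.1261 -0.2694 -1.1161] [ 50.7466  11.5414 -42.9837 120.4268  10.0357  51.4543 -79.9533]
[ 0.5633 -0.0922] -0.01559294665811521 0.0020317112988547056
```

Request:
step_arm([
  {"slide": [0,0.004,0],"angular": [0,0,0],"jaw": 0},
  {"slide": [0.013,0,0],"angular": [0,0,0],"jaw": 0},
  {"slide": [0.013,0,0],"angular": [0,0,0],"jaw": 0},
  {"slide": [0,0,0],"angular": [0,0,0],"jaw": 0},
])

```text
time_s: 15.62
tool_pos: [0.4612, -0.1078, 0.0181]
tool_rot: [-180.0, -0.0, 8.0]
force: [-0.6, -0.5, -1.1]
grip_width: 0.0258
grasp_force: 25.0
```

Request:
step_arm([
  {"slide": [0.005,0,0],"angular": [0,0,0],"jaw": 0},
  {"slide": [0.005,0,0],"angular": [0,0,0],"jaw": 0},
  {"slide": [0,0,0],"angular": [0,0,0],"jaw": 0},
])

```text
time_s: 16.0
tool_pos: [0.4654, -0.1075, 0.0181]
tool_rot: [180.0, -0.0, 8.0]
force: [0.5, -0.0, -1.0]
grip_width: 0.0257
grasp_force: 25.0
```

Request:
step_arm([
  {"slide": [0.005,0,0],"angular": [0,0,0],"jaw": 0},
  {"slide": [0.005,0,0],"angular": [0,0,0],"jaw": 0},
  {"slide": [0,0,0],"angular": [0,0,0],"jaw": 0},
])

```text
time_s: 16.38
tool_pos: [0.4705, -0.1068, 0.0181]
tool_rot: [-180.0, -0.0, 8.0]
force: [-0.2, -0.1, -1.6]
grip_width: 0.0259
grasp_force: 25.0
```

The tip is past the mouth with no force, so the right shoe is the wide one. I slide on to the line.

Request:
step_arm([
  {"slide": [0.016,0,0],"angular": [0,0,0],"jaw": 0},
  {"slide": [0.016,0,0],"angular": [0,0,0],"jaw": 0},
  {"slide": [0.016,0,0],"angular": [0,0,0],"jaw": 0},
  {"slide": [0,0,0],"angular": [0,0,0],"jaw": 0},
])

```text
time_s: 16.88
tool_pos: [0.4948, -0.1031, 0.0181]
tool_rot: [-180.0, -0.0, 8.0]
force: [0.2, 0.7, -2.3]
grip_width: 0.0256
grasp_force: 25.0
```

Request:
step_arm([
  {"slide": [0.016,0,0],"angular": [0,0,0],"jaw": 0},
  {"slide": [0.016,0,0],"angular": [0,0,0],"jaw": 0},
  {"slide": [0.016,0,0],"angular": [0,0,0],"jaw": 0},
  {"slide": [0.011,0,0],"angular": [0,0,0],"jaw": 0},
  {"slide": [0,0,0],"angular": [0,0,0],"jaw": 0},
  {"slide": [0,0,0],"angular": [0,0,0],"jaw": 0},
])

```text
time_s: 17.62
tool_pos: [0.5229, -0.0994, 0.0179]
tool_rot: [-180.0, 0.0, 8.0]
force: [0.2, 1.1, -2.5]
grip_width: 0.0259
grasp_force: 25.0
```

Request:
step_arm([
  {"slide": [0.006,0,0],"angular": [0,0,0],"jaw": 0},
  {"slide": [0,0,0],"angular": [0,0,0],"jaw": 0},
  {"slide": [-0.03,0,0],"angular": [0,0,0],"jaw": 0},
  {"slide": [-0.04,0,0],"angular": [0,0,0],"jaw": 0},
  {"slide": [-0.04,0,0],"angular": [0,0,0],"jaw": 0},
  {"slide": [-0.04,0,0],"angular": [0,0,0],"jaw": 0},
  {"slide": [-0.026,0,0],"angular": [0,0,0],"jaw": 0},
  {"slide": [0,0,0],"angular": [0,0,0],"jaw": 0},
  {"slide": [0,0,0],"angular": [0,0,0],"jaw": 0},
])

```text
time_s: 18.75
tool_pos: [0.4398, -0.1113, 0.0184]
tool_rot: [180.0, -0.1, 8.0]
force: [0.1, -0.8, -2.0]
grip_width: 0.0257
grasp_force: 25.0
```

Request:
step_arm([
  {"slide": [0,0,0.018],"angular": [0,0,0],"jaw": 0},
  {"slide": [0,0,0.015],"angular": [0,0,0],"jaw": 0},
  {"slide": [0,0,0],"angular": [0,0,0],"jaw": 0},
  {"slide": [0,0,0],"angular": [0,0,0],"jaw": 0},
])

```text
time_s: 19.25
tool_pos: [0.4388, -0.1109, 0.0011]
tool_rot: [-180.0, 0.0, 8.0]
force: [1.4, 0.4, -0.8]
grip_width: 0.0257
grasp_force: 25.0
```

Request:
step_arm([
  {"slide": [0,0,0],"angular": [0,0,0],"jaw": 0.5},
  {"slide": [0,0,0],"angular": [0,0,0],"jaw": 0.7},
  {"slide": [0,0,0],"angular": [0,0,0],"jaw": 0.7},
  {"slide": [0,0,-0.08],"angular": [0,0,0],"jaw": 1},
  {"slide": [0,0,-0.12],"angular": [0,0,0],"jaw": 1},
  {"slide": [0,0,-0.12],"angular": [0,0,0],"jaw": 1},
  {"slide": [0,0,-0.12],"angular": [0,0,0],"jaw": 1},
  {"slide": [0,0,0],"angular": [0,0,0],"jaw": 1},
])

```text
time_s: 20.25
tool_pos: [0.4421, -0.112, 0.2265]
tool_rot: [179.6, -0.4, 8.0]
force: [-0.0, -0.7, -0.6]
grip_width: 0.0861
grasp_force: 0.0
```

```bash
python3 - <<'E'
from h import *
import pickle
np.set_printoptions(precision=4,suppress=True)
s=env.camera_info('scene');t=env.camera_info('top')
print('drawer handle',tri([ray(s,198,160),ray(t,230,126)]));print('lower L handle',tri([ray(s,145,196),ray(t,174,127)]))
print('cab base',onz(t,150,130,0.),onz(t,258,122,0.))
o=env.get_obs();print(o['tool_pos'],o['tool_rot'])
im,i=snap('wrist','w7.png');pickle.dump(i,open('w7.pkl','wb'))
cv2.imwrite('pics/w7b.png',cv2.resize(im[:,:,::-1],None,fx=1.5,fy=1.5,interpolation=cv2.INTER_CUBIC))
E
```

```text
drawer handle [ 0.7196 -0.1553  0.093 ]
lower L handle [0.7518 0.0021 0.044 ]
cab base [0.7679 0.0806 0.    ] [ 0.7692 -0.2294  0.    ]
[ 0.4421 -0.112   0.2265] [179.6296  -0.4494   7.9599]
```

View pics/w7b.png

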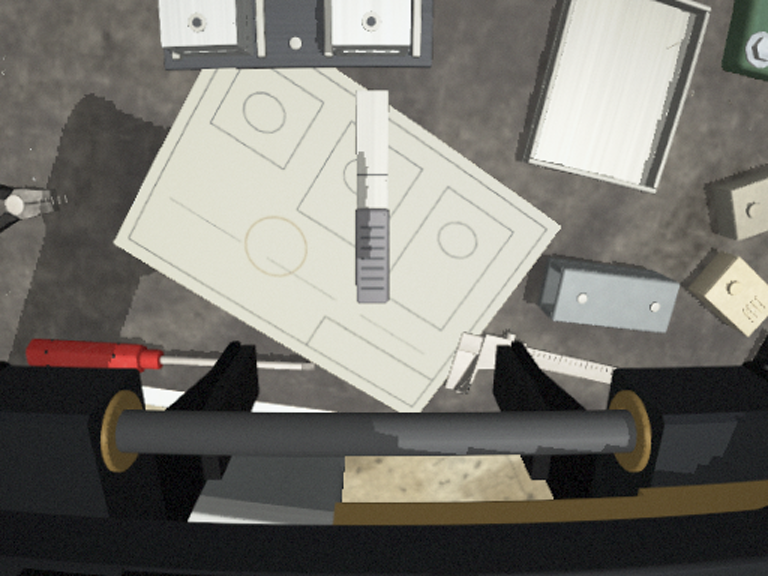

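The gauge lies flat in front of the nest (handle 357-388, 210-302), and both shoes still stand in their bays. The cabinet front is near x≈0.75 with an open drawer to x≈0.72, so I'll turn half round to keep the wrist camera on the robot's side.

Request:
step_arm([
  {"slide": [0,0,0],"angular": [0,0,-0.0588],"jaw": 1},
  {"slide": [0,0,0],"angular": [0,0,-0.0588],"jaw": 1},
  {"slide": [0,0,0],"angular": [0,0,-0.0588],"jaw": 1},
  {"slide": [0,0,0],"angular": [0,0,-0.0588],"jaw": 1},
  {"slide": [0,0,0],"angular": [0,0,-0.0588],"jaw": 1},
  {"slide": [0,0,0],"angular": [0,0,-0.0588],"jaw": 1},
  {"slide": [0,0,0],"angular": [0,0,-0.0588],"jaw": 1},
  {"slide": [0,0,0],"angular": [0,0,-0.0588],"jaw": 1},
  {"slide": [0,0,0],"angular": [0,0,-0.0588],"jaw": 1},
])

```text
time_s: 21.42
tool_pos: [0.4378, -0.1108, 0.2194]
tool_rot: [-179.8, -0.1, 103.6]
force: [-0.6, -0.4, -0.1]
grip_width: 0.0869
grasp_force: 0.0
```

Request:
step_arm([
  {"slide": [0,0,0],"angular": [0,0,-0.0588],"jaw": 1},
  {"slide": [0,0,0],"angular": [0,0,-0.0588],"jaw": 1},
  {"slide": [0,0,0],"angular": [0,0,-0.0588],"jaw": 1},
  {"slide": [0,0,0],"angular": [0,0,-0.0588],"jaw": 1},
  {"slide": [0,0,0],"angular": [0,0,-0.0588],"jaw": 1},
  {"slide": [0,0,0],"angular": [0,0,-0.0588],"jaw": 1},
  {"slide": [0,0,0],"angular": [0,0,-0.0588],"jaw": 1},
  {"slide": [0,0,0],"angular": [0,0,-0.0588],"jaw": 1},
  {"slide": [0,0,0],"angular": [0,0,0],"jaw": 1},
  {"slide": [0,0,0],"angular": [0,0,0],"jaw": 1},
])

```text
time_s: 22.68
tool_pos: [0.4384, -0.111, 0.2205]
tool_rot: [179.9, -0.1, -172.3]
force: [-0.1, -0.5, -0.1]
grip_width: 0.0866
grasp_force: 0.0
```

```bash
python3 - <<'E'
from h import *
import pickle
np.set_printoptions(precision=4,suppress=True)
w=pickle.load(open('w7.pkl','rb'));t=env.camera_info('top')
g=cv2.cvtColor(cv2.imread('pics/w7.png'),cv2.COLOR_BGR2GRAY)
print(g[15,95:180]);print(g[24:48,120],g[24:48,145])
for p in[(558,10),(527,160),(655,190),(708,10)]:print('tray',onz(w,*W(*p),.018))
print('press',onz(t,303,165,.02),onz(t,348,167,.02))
o=env.get_obs();print(o['tool_pos'],o['tool_rot'],o['qpos'])
E
```

```text
[101 101 105 101 101 104 104 109 105 105 106 144 234 230 228 226 226 225
 226 229 228 229 231 227 226 228 231 232 230 229 219 213 214 129  95  96
  94  97 110 171 218 220 209 225 231 233 234 235 236 234 234 232 231 232
 234 233 230 231 232 235 195 219 151 115 113 108 109 107 107  90 108 109
 105 103  99 123 190 215 218 220 193 118  94  98  98]
[227 228 228 227 227 228 205  87  91  90  91  86  95  97  97  92  93  99
 100  96  97  88  81 105] [233 233 236 233 235 215  86  90  88 110 132  87  90  93  97 100  99 100
  96 101  96 115 195 209]
tray [ 0.6284 -0.216   0.018 ]
tray [ 0.5232 -0.2152  0.018 ]
tray [ 0.5174 -0.3195  0.018 ]
tray [ 0.6515 -0.327   0.018 ]
press [ 0.626  -0.3422  0.02  ] [ 0.6121 -0.4644  0.02  ]
[ 0.4384 -0.111   0.2205] [ 179.9488   -0.0928 -172.2622] [ 46.824   -5.2466 -33.5762 108.685   -3.0048  75.8138 111.8388]
```

Request:
step_arm([
  {"slide": [-0.0729,0.0444,0],"angular": [0,0,-0.0015],"jaw": 1},
  {"slide": [-0.0729,0.0444,0],"angular": [0,0,0],"jaw": 1},
  {"slide": [-0.0729,0.0444,0],"angular": [0,0,0],"jaw": 1},
  {"slide": [-0.0729,0.0444,0],"angular": [0,0,0],"jaw": 1},
  {"slide": [-0.0729,0.0444,0],"angular": [0,0,0],"jaw": 1},
  {"slide": [0,0,0.1],"angular": [0,0,0],"jaw": 1},
  {"slide": [0,0,0.1],"angular": [0,0,0],"jaw": 1},
  {"slide": [0,0,0],"angular": [0,0,0],"jaw": 1},
  {"slide": [0,0,0],"angular": [0,0,0],"jaw": 1},
])

```text
time_s: 23.8
tool_pos: [0.6047, 0.0245, 0.1232]
tool_rot: [-180.0, 0.1, -171.9]
force: [0.2, 0.3, 0.4]
grip_width: 0.0871
grasp_force: 0.0
```

```bash
python3 - <<'E'
from h import *
import pickle
np.set_printoptions(precision=4,suppress=True)
o=env.get_obs();print(o['tool_pos'],o['tool_rot'],o['qpos'])
im,i=snap('wrist','w8.png');pickle.dump(i,open('w8.pkl','wb'))
cv2.imwrite('pics/w8b.png',cv2.resize(im[:,:,::-1],None,fx=1.5,fy=1.5,interpolation=cv2.INTER_CUBIC))
E
```

```text
[0.6047 0.0245 0.1232] [-179.9968    0.1119 -171.8908] [ 29.3177  21.8631 -41.8802  95.7351  15.532   68.2594  81.8129]
```

View pics/w8b.png

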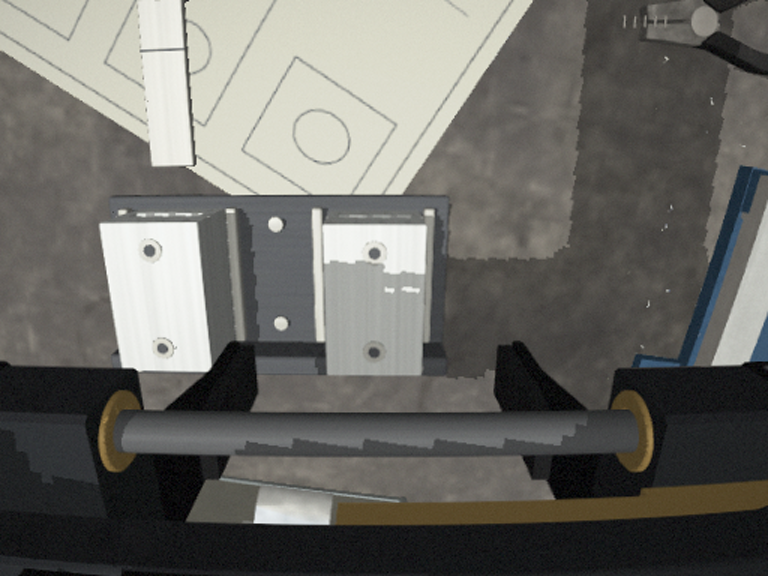

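The left shoe (tops at 323-425, 222-375) is centred between the fingers (centre x≈376). I descend and grip.

Request:
step_arm([
  {"slide": [0,0,0.07],"angular": [0,0,0],"jaw": 1},
  {"slide": [0,0,0.07],"angular": [0,0,0],"jaw": 1},
  {"slide": [0,0,0.05],"angular": [0,0,0],"jaw": 1},
  {"slide": [0,0,0],"angular": [0,0,0],"jaw": 1},
  {"slide": [0,0,0],"angular": [0,0,0],"jaw": 0},
  {"slide": [0,0,0],"angular": [0,0,0],"jaw": 0},
  {"slide": [0,0,0],"angular": [0,0,0],"jaw": 0},
  {"slide": [0,0,0],"angular": [0,0,0],"jaw": 0},
], newtons=40)

```text
time_s: 24.85
tool_pos: [0.604, 0.0243, 0.027]
tool_rot: [-180.0, 0.0, -171.8]
force: [-1.1, -0.8, -0.2]
grip_width: 0.055
grasp_force: 0.0
```

Request:
step_arm([
  {"slide": [0,0,-0.02],"angular": [0,0,0],"jaw": 0},
  {"slide": [0,0,-0.04],"angular": [0,0,0],"jaw": 0},
  {"slide": [0,0,-0.08],"angular": [0,0,0],"jaw": 0},
  {"slide": [0,0,-0.08],"angular": [0,0,0],"jaw": 0},
  {"slide": [0,0,-0.08],"angular": [0,0,0],"jaw": 0},
  {"slide": [0,0,0],"angular": [0,0,0],"jaw": 0},
])

```text
time_s: 25.6
tool_pos: [0.6061, 0.0252, 0.181]
tool_rot: [-179.9, 0.4, -171.8]
force: [0.8, 0.4, -4.9]
grip_width: 0.0499
grasp_force: 39.9
```

Request:
step_arm([
  {"slide": [0.0206,-0.0971,0],"angular": [0,0,0],"jaw": 0},
  {"slide": [0.0206,-0.0971,0],"angular": [0,0,0],"jaw": 0},
  {"slide": [0.0206,-0.0971,0],"angular": [0,0,0],"jaw": 0},
  {"slide": [0.0206,-0.0971,0],"angular": [0,0,0],"jaw": 0},
  {"slide": [0.0206,-0.0971,0],"angular": [0,0,0],"jaw": 0},
  {"slide": [0.0206,-0.0971,0],"angular": [0,0,0],"jaw": 0},
  {"slide": [0,0,0],"angular": [0,0,0.0347],"jaw": 0},
  {"slide": [0,0,0],"angular": [0,0,0.0347],"jaw": 0},
  {"slide": [0,0,0],"angular": [0,0,0],"jaw": 0},
  {"slide": [0,0,0],"angular": [0,0,0],"jaw": 0},
])

```text
time_s: 26.85
tool_pos: [0.5835, -0.2723, 0.1755]
tool_rot: [180.0, -0.1, 175.8]
force: [-0.2, -0.9, -5.0]
grip_width: 0.0497
grasp_force: 39.9
```

```bash
python3 - <<'E'
from h import *
import pickle
np.set_printoptions(precision=4,suppress=True)
o=env.get_obs();print(o['tool_pos'],o['tool_rot'],o['force'],o['qpos'])
im,i=snap('wrist','w9.png');pickle.dump(i,open('w9.pkl','wb'))
cv2.imwrite('pics/w9b.png',cv2.resize(im[:,:,::-1],None,fx=1.5,fy=1.5,interpolation=cv2.INTER_CUBIC))
E
```

```text
[ 0.5835 -0.2723  0.1755] [179.9714  -0.0935 175.813 ] [-0.2158 -0.9043 -4.9864] [ 48.417   22.4166 -33.2397  86.6369  12.5039  74.7796  99.6675]
```

View pics/w9b.png

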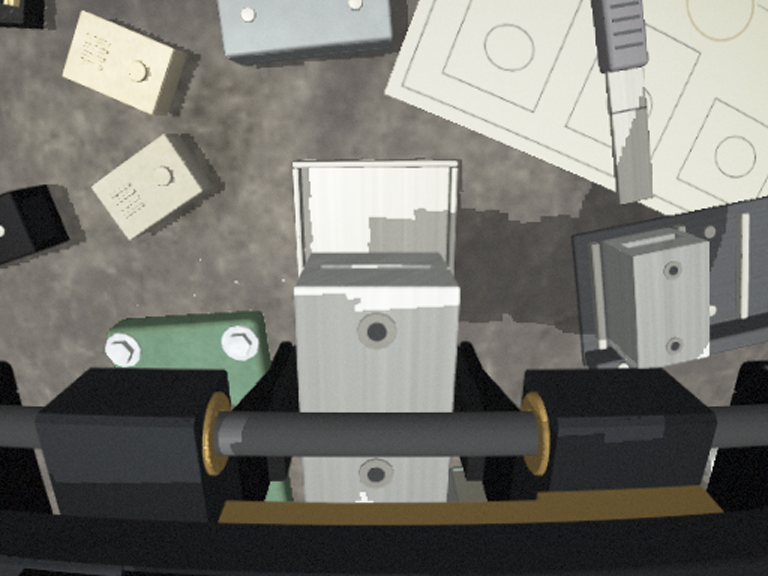

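The shoe hangs level with a thin slot (tight, as tested), aligned over the tray (rim x=293-461). The wide shoe stands in its bay and the gauge is flat. I lower it.

Request:
step_arm([
  {"slide": [-0.006,0,0.06],"angular": [0,0,0],"jaw": 0},
  {"slide": [0,0,0.08],"angular": [0,0,0],"jaw": 0},
  {"slide": [0,0,0.08],"angular": [0,0,0],"jaw": 0},
  {"slide": [0,0,0.04],"angular": [0,0,0],"jaw": 0},
  {"slide": [0,0,0],"angular": [0,0,0],"jaw": 0},
  {"slide": [0,0,0],"angular": [0,0,0],"jaw": 0},
])

```text
time_s: 27.65
tool_pos: [0.5885, -0.2734, 0.0485]
tool_rot: [-179.9, 0.2, 175.7]
force: [0.5, 0.6, -3.5]
grip_width: 0.0498
grasp_force: 39.9
```

Request:
step_arm([
  {"slide": [0,0,0.008],"angular": [0,0,0],"jaw": 0},
  {"slide": [0,0,0.006],"angular": [0,0,0],"jaw": 0},
  {"slide": [0,0,0],"angular": [0,0,0],"jaw": 0},
])

```text
time_s: 28.02
tool_pos: [0.5869, -0.273, 0.0396]
tool_rot: [-180.0, -0.0, 175.7]
force: [-0.2, -0.6, -5.5]
grip_width: 0.05
grasp_force: 39.9
```

Request:
step_arm([
  {"slide": [0,0,0.004],"angular": [0,0,0],"jaw": 0},
  {"slide": [0,0,0.004],"angular": [0,0,0],"jaw": 0},
  {"slide": [0,0,0],"angular": [0,0,0],"jaw": 0},
])

```text
time_s: 28.4
tool_pos: [0.5867, -0.2729, 0.0353]
tool_rot: [180.0, -0.0, 175.7]
force: [0.3, -0.2, -4.4]
grip_width: 0.0496
grasp_force: 39.9
```

Request:
step_arm([
  {"slide": [0,0,0.004],"angular": [0,0,0],"jaw": 0},
  {"slide": [0,0,0.004],"angular": [0,0,0],"jaw": 0},
  {"slide": [0,0,0],"angular": [0,0,0],"jaw": 0},
])

```text
time_s: 28.78
tool_pos: [0.5867, -0.2729, 0.0313]
tool_rot: [180.0, -0.0, 175.7]
force: [-1.3, 0.8, -4.7]
grip_width: 0.0496
grasp_force: 39.9
```

Request:
step_arm([
  {"slide": [0,0,0.004],"angular": [0,0,0],"jaw": 0},
  {"slide": [0,0,0],"angular": [0,0,0],"jaw": 0},
])

```text
time_s: 29.02
tool_pos: [0.5868, -0.2729, 0.0293]
tool_rot: [180.0, -0.0, 175.7]
force: [-0.6, -0.2, -5.4]
grip_width: 0.05
grasp_force: 39.9
```

Request:
step_arm([
  {"slide": [0,0,0.004],"angular": [0,0,0],"jaw": 0},
  {"slide": [0,0,0],"angular": [0,0,0],"jaw": 0},
])

```text
time_s: 29.28
tool_pos: [0.5872, -0.2731, 0.028]
tool_rot: [-180.0, 0.0, 175.7]
force: [-0.5, 0.8, -1.6]
grip_width: 0.0499
grasp_force: 39.9
```

Request:
step_arm([
  {"slide": [0,0,0.001],"angular": [0,0,0],"jaw": 0},
  {"slide": [0,0,0],"angular": [0,0,0],"jaw": 0.8},
  {"slide": [0,0,0],"angular": [0,0,0],"jaw": 0.9},
  {"slide": [0,0,0],"angular": [0,0,0],"jaw": 0.9},
  {"slide": [0,0,-0.08],"angular": [0,0,0],"jaw": 0.9},
  {"slide": [0,0,-0.12],"angular": [0,0,0],"jaw": 0.9},
  {"slide": [0,0,-0.12],"angular": [0,0,0],"jaw": 0.9},
  {"slide": [0,0,0],"angular": [0,0,0],"jaw": 0.9},
])

```text
time_s: 30.28
tool_pos: [0.5906, -0.2737, 0.1936]
tool_rot: [-179.8, 0.6, 175.7]
force: [-0.3, -0.3, -0.5]
grip_width: 0.0783
grasp_force: 0.0
```

```bash
python3 - <<'E'
from h import *
o=env.get_obs();print(o['tool_pos'],o['force'])
b,_=snap('wrist','w10.png')
cv2.imwrite('pics/w10b.png',cv2.resize(b,None,fx=1.5,fy=1.5)[:,:,::-1])
E
```

```text
[ 0.59055715 -0.27373375  0.1936165 ] [-0.28045323 -0.25351961 -0.54354581]
```

View pics/w10b.png

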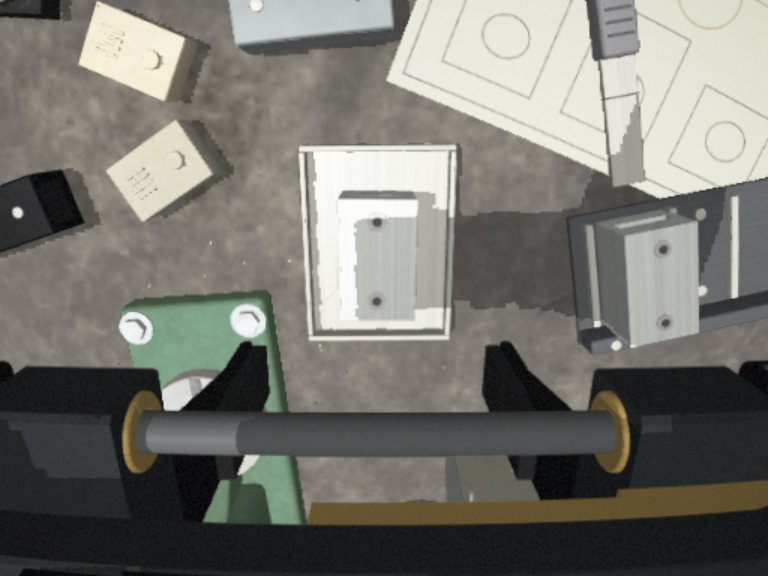

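The tight shoe stands upright in the middle of the tray (338-417, 192-320). The wide shoe is in its bay, the gauge is flat and the gripper is clear, so I hand in.

```bash
python3 -c "
from cell import env
print(env.sign_off())"
```

```text
the job is handed in; nothing more can be done
None
```

I handed the job in at about 30 s: the left-hand shoe jammed at the mouth and now stands upright in the reject tray, the right-hand shoe took the blade to the line and stays in its bay, and the gauge lies flat on the bench; `env.sign_off()` returned no verdict.

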